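# Clear the griddle and set its lid ajar

## Robot

A 6-joint arm with a two-finger parallel gripper is mounted at the origin on the work surface. World frame = base frame: x ahead of the robot, y to its left, z up, the work surface at z = 0. Lengths are in m, angles in degrees, forces in N, time in s.
With the tool pointing down it reaches from about 0.3 to 0.875 m from the base axis. Payload 6.4 kg.
Tool frame: the origin (TCP) lies at the very end of the fingers, on their centre line; the grasp point (between the pads) lies 19 mm behind it (manip.grip_depth is the distance from the TCP to the grasp point, in m); z points along the fingers, y is the line along which they close (so a half turn about z gives the same grasp; the last joint's range is limited). The gripper opens to 88 mm and grips with 3 to 60 N. Pads are 18 mm wide; open, the fingers measure 123 mm over their backs; the gripper's body (75 mm by 187 mm) begins 45 mm behind the grasp point.
Start: joints at [51.263, 10.359, 92.074, -0, 77.567, -11.82], TCP at [0.26, 0.513, 0.239] pointing down, gripper open.
Joint ranges: [-171.53, 171.53], [-51.25, 118.39], [17.06, 147.69], [-65.23, 245.23], [0, 150.52], [-178.68, 178.68]. Speed limits (degrees/s): [147.25, 147.25, 172.46, 180, 180, 180].

## Interface

Orientations are given as a 3x3 rotation matrix whose columns are the frame's x, y, z axes.
In Python, from rig import manip gives the robot as it stands.
- The arm moves only by the tool arm_command, never from a script. Its argument "steps" is a list that holds one entry, the list of rows, each a list of 7 numbers: the turn, a rotation vector about the tool's x, y, z in units of 4 degrees (1.0 is 4 degrees), then the shift along the tool's x, y, z in units of 25 mm (1.0 is 25 mm), then the closure, from -1 (fully open) to 1 (shut). A call has 1 to 20 rows; each row shifts and turns the commanded pose from where the row before left it, along the tool's axes as they then stand; what a row does not reach is not made up. A row lasts 1/12 s, in which the tool goes at most 41.7 mm and 7.16 degrees, less where a joint would pass 70% of its speed; a pose out of reach is approached as far as the arm can. A call with a number of a shift or a turn outside -1 to 1 is refused whole. A call with a gripper value outside its range is refused whole. The fingers move at their own pace and stop on an object; "squeeze" is the grip in N (left out, the last holds). Time passes only in rows, so rows that do not move let the fingers close. It gives the time, the measured TCP pose, the force, the opening and the grip force at its end, in the units of the state.
- manip.state(): the state, without advancing time (a new reading comes with each control period).
- manip.grab_frame(name): name is "scene" or "top" or "wrist"; returns the picture (420x560x3 uint8, blue, green, red); there is no depth.
- manip.get_calibration(name): a dict with "mtx" (3x3 intrinsics, pixels), "world_from_camera" (4x4, takes a point from camera to world coordinates). Camera axes: x right, y down, z forward; pixel columns grow to the right and rows downward; lengths in m; the calibration is good to about 2 mm. A picture is of the moment at which its call begins: read the wrist's pose just before it. get_calibration takes no time and is no camera call; for the wrist camera it gives the pose at the moment of the call.
- manip.finish_job(): hands the job in; it is judged then, once.
The state is a dict: "clock": time; "joint_positions": joint angles; "qvel": joint speeds; "joint_efforts": joint torques, N m; "position": TCP position; "ee_rot": TCP orientation; "force": force on the tool from outside, world axes, zero at the start; "moment": the same for the moment, N m; "opening": finger opening in m; "gripper_force": force on a finger pad.
Only numpy, scipy, OpenCV 4.12 (cv2) and the standard library are available. Lean on these libraries where they do the work, as an engineer would, in place of code of your own. Each camera call takes 0.05 s, during which the arm holds its last target. There are 200 camera calls.

## Task

The orange silicone scraper was left on the griddle plate under the raised glass lid: take it out and lay it down flat inside the steel utensil tray. Then ease the griddle lid down, without letting it fall, until it stands 25 degrees open, let go of it, and make sure that it stays there, so that the plate keeps warm while the steam gets out. Leave the bowls, jar, mug, clay coffee pot and cups where they stand.

Things in the scene. Friction and masses are not known exactly. Their poses are not given: they have to be found in the camera images.
- griddle: table-top electric griddle, fixed on the bench: steel housing 330 (its x) by 360 (its y) mm with a flat dark cooking plate whose top is 80 mm above the bench. Origin at the bench under its centre; its x axis points from the front (robot side) to the hinges at the back.
- lid (a joint): opening angle of the griddle's lid, a glass pane in a steel frame 330 mm wide (rad): 0 is closed and level, it grows as the front edge goes up, stop at 0.97. Stiff friction hinges at the back: the lid (0.8 kg) stays at any angle where it is left; at the handle it takes about 3 N to push down and 9 N to raise; it hardly springs back.
- lid_hinge (a point): point on the hinge line, midway between the two hinges, 150 mm behind the griddle's centre and 95 mm above the bench; the hinge line runs along the griddle's y axis. The lid's x axis runs along the lid, its handle lying to -x; its y axis is the hinge line.
- lid_handle (a point): middle of the lid's black bar handle: round, 14 mm thick, 170 mm long, parallel to the hinge line, 47 mm in front of the lid's front wall (40 mm high), on posts 80 mm either side of the middle. At lid angle a it is 335 cos a - 8 sin a mm in front of the hinge line and 335 sin a + 8 cos a mm above it; easily gripped from straight above.
- scraper: orange one-piece hard silicone scraper, 190 mm long, 0.12 kg: handle (105 long, 24 wide, 18 mm thick) to its -x, flat blade (65 long, 60 wide, 7 mm thick) to its +x. Origin under its middle, z up. It starts flat on the griddle plate, handle to the front, below the raised glass lid, which overhangs it: to be reached with a tool leaning in from the front by 30 to 50 degrees.
- scraper_grip (a point): point in the handle to grip, close to the balance point: 30 mm from the scraper's origin towards its -x, at half the handle's thickness (9 mm above its underside).
- scraper_tip (a point): blade end of the scraper, 95 mm along its +x, 6 mm above its underside.
- scraper_end (a point): handle end of the scraper, 95 mm along its -x, 6 mm above its underside.
- tray: open stainless steel utensil tray standing loose on the bench (0.5 kg): 300 (its x) by 140 (its y) by 22 mm high outside, walls and floor 4 mm thick, empty. Origin under its centre on the bench, z up.
- bowls: bystander: stack of four coloured plastic lunch bowls (red, yellow, green, blue) with a white cover, 144 mm across, 206 mm high; origin under its centre.
- jar: bystander: sealed amber glass jar with a brass twist cap, 84 mm across, 130 mm high; origin under its centre.
- mug: bystander: stainless steel mug, 80 mm across, 90 mm high, handle at its +y; origin under its centre.
- jebena: bystander: dark clay coffee pot with a round belly 144 mm across, thin neck, spout at its +y and handle at its -y, 231 mm high; origin under its centre.
- cup_a: bystander: small white coffee cup without handle, 66 mm across, 50 mm high; origin under its centre.
- cup_b: bystander: small blue coffee cup, as the white one.

How it is judged (in metres and radians):
On the way, in this order (a step that is already met when the one before it is completed fails the run):
1. the scraper lies flat inside the tray, let go and at rest, while the lid is still raised (x of scraper_tip in the frame of tray between -0.15 and 0.15 m and y of scraper_tip in the frame of tray between -0.068 and 0.068 m and z of scraper_tip in the frame of tray between 0 and 0.02 m and x of scraper_end in the frame of tray between -0.15 and 0.15 m and y of scraper_end in the frame of tray between -0.068 and 0.068 m and z of scraper_end in the frame of tray between 0 and 0.02 m and (angle between scraper's own z axis and vertical below 0.2 rad or angle between scraper's own z axis and vertical above 2.94 rad) and linear speed of scraper below 0.02 m/s and contact force between the fingers and scraper below 0.05 N and angle between tray's own z axis and vertical below 0.1 rad and value of joint lid above 0.6 rad), for 0.3 s.
2. the lid stands 25 degrees open (within 3.4 degrees) by itself, with nothing touching it, for a second (value of joint lid between 0.3763 and 0.4963 rad and velocity of joint lid between -0.02 and 0.02 rad/s and contact force between anything else and lid below 0.05 N), for 1 s.
At the end, for the whole second after the job is handed in: The lid stands at 25 degrees (0.436 rad), within 3.4 degrees (0.06 rad), still and touched by nothing; the scraper lies flat on the floor of the tray, wholly inside it, released and at rest; the bystanders are within 30 mm of where they stood (all of step 2 and x of scraper_tip in the frame of tray between -0.15 and 0.15 m and y of scraper_tip in the frame of tray between -0.068 and 0.068 m and z of scraper_tip in the frame of tray between 0 and 0.02 m and x of scraper_end in the frame of tray between -0.15 and 0.15 m and y of scraper_end in the frame of tray between -0.068 and 0.068 m and z of scraper_end in the frame of tray between 0 and 0.02 m and (angle between scraper's own z axis and vertical below 0.2 rad or angle between scraper's own z axis and vertical above 2.94 rad) and linear speed of scraper below 0.02 m/s and contact force between the fingers and scraper below 0.05 N and angle between tray's own z axis and vertical below 0.1 rad and distance of each of bowls, jar, mug, jebena, cup_a, cup_b from where it was at the start of the episode below 0.03 m).
It fails at once if a bystander is moved by more than 30 mm (distance of any of bowls, jar, mug, jebena, cup_a, cup_b from where it was at the start of the episode above 0.03 m).
It fails at once if the lid falls or is flung down (faster than 1.2 rad/s) (velocity of joint lid below -1.2 rad/s).
It fails at once if the scraper is dropped or thrown: faster than 0.9 m/s while the fingers do not hold it (linear speed of scraper above 0.9 m/s and contact force between the fingers and scraper below 0.05 N).
It also fails if it takes over 67 s, if anything falls off the work surface, if the arm or the gripper's body presses on something with over 40 N, if the wrist force passes 120 N, or if a joint passes its speed limit or range.

## Working session

There is one attempt and no reset: what is moved stays moved. The work goes in short steps, Python scripts to look and compute and a tool call to move; the robot and the scene stay as the last step left them, time stands still between calls to the robot, and variables do not carry over. Pictures are saved under pics/ and viewed, at most 11 in all, crops included, and the job is handed in when it is done.

Besides the shell and the picture viewer there is one more tool, called after "Request:" as name([rows], argument=value, ...), one row to a line, values as JSON. arm_command: Moves the arm, as the interface text tells. Its arguments: {"type":"object","properties":{"steps":{"type":"array","items":{"type":"array","items":{"type":"array","items":{"type":"number","minimum":-1,"maximum":1}}}},"squeeze":{"type":"number"}},"required":["steps"]}

```bash
mkdir -p pics; ls; python3 - <<'E'
from rig import manip
import cv2,numpy as np
for n in("scene","top"):
    cv2.imwrite(f"pics/{n}0.png",manip.grab_frame(n)); c=manip.get_calibration(n); print(n,c["mtx"].round(1).tolist(),c["world_from_camera"].round(3).tolist())
s=manip.state();print(s["clock"],s["position"],np.round(s["ee_rot"],3).tolist(),s["opening"])
E
```

```text
pics
scene [[456.9, 0.0, 275.9], [0.0, 456.9, 212.0], [0.0, 0.0, 1.0]] [[0.51, -0.816, 0.273, 0.211], [-0.86, -0.483, 0.162, -0.206], [-0.0, -0.318, -0.948, 1.274], [0.0, 0.0, 0.0, 1.0]]
top [[477.7, 0.0, 285.3], [0.0, 477.7, 212.1], [0.0, 0.0, 1.0]] [[-0.023, -0.995, 0.098, 0.391], [-1.0, 0.023, -0.003, -0.011], [0.001, -0.098, -0.995, 1.532], [0.0, 0.0, 0.0, 1.0]]
0.1 [0.25998988 0.51233628 0.23790911] [[-0.892, 0.453, -0.001], [0.453, 0.892, -0.001], [0.0, -0.002, -1.0]] 0.08763493349230188
```

View pics/scene0.png

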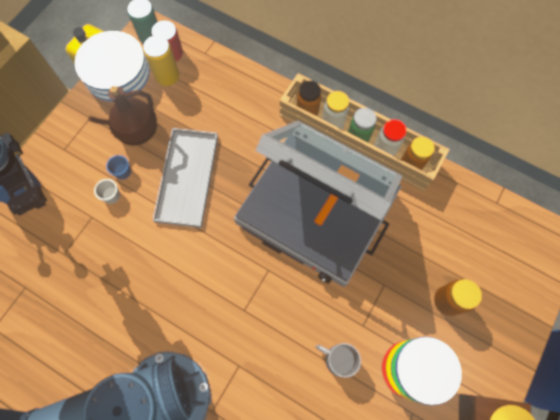

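View pics/top0.png

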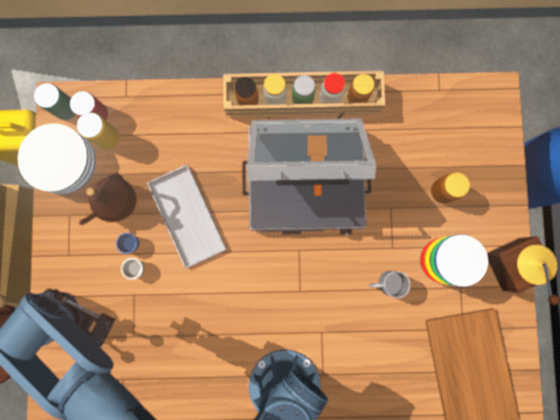

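The scene view shows the tray at (187,178), and the scraper handle from (318,222) to (335,197) with its blade at (347,173). The top view shows the griddle at (308,175), the tray at (187,217), and the scraper handle just in front of the lid at (318,190). I'll enlarge both views to measure.

```bash
python3 - <<'E'
import cv2
a=cv2.imread("pics/scene0.png")[115:290,145:410]; b=cv2.imread("pics/top0.png")[105:275,140:390]
cv2.imwrite("pics/sc.png",cv2.resize(a,None,fx=3,fy=3,interpolation=2)); cv2.imwrite("pics/tc.png",cv2.resize(b,None,fx=3,fy=3,interpolation=2))
E
```

```text
(no output)
```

View pics/sc.png

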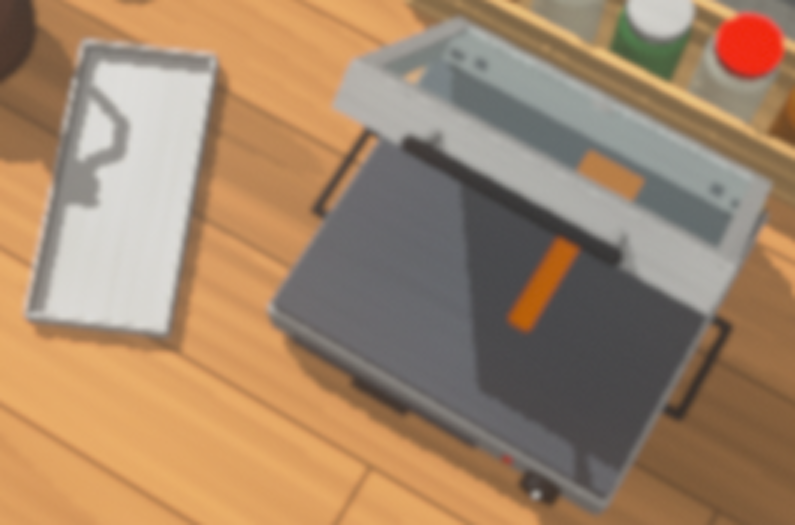

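View pics/tc.png

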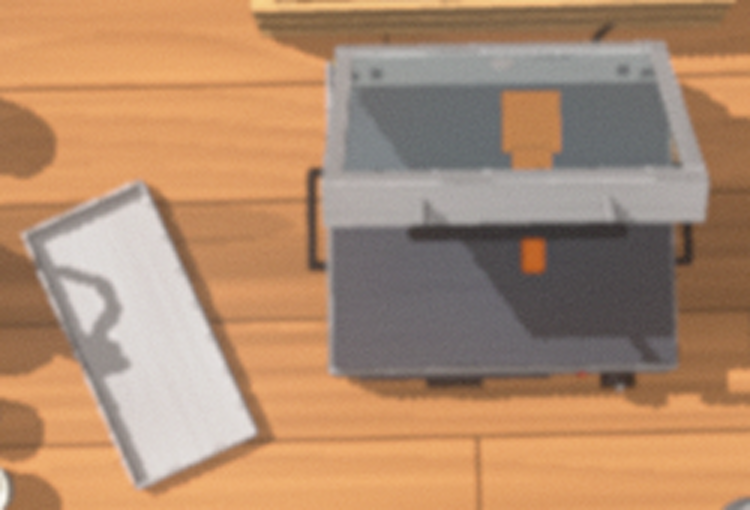

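The scene crop shows the scraper end at (521,326), the blade tip at (617,168), the bar ends at (407,143) and (617,257), and the tray corners. The top crop shows the scraper end at (533,273), the blade tip at (532,92), and the bar at (409–625, 231). Next I'll triangulate.

```bash
cat > h.py <<'E'
import numpy as np
from rig import manip
O={"scene":(145,115),"top":(140,105)}
def ray(n,u,v,full=False):
    c=manip.get_calibration(n);T=c["world_from_camera"]
    if not full: u,v=O[n][0]+(u-1)/3,O[n][1]+(v-1)/3
    d=T[:3,:3]@np.linalg.solve(c["mtx"],[u,v,1]); return T[:3,3],d/np.linalg.norm(d)
def atz(n,u,v,z,**k):
    o,d=ray(n,u,v,**k); return o+d*(z-o[2])/d[2]
def tri(a,b):
    A=0;B=0
    for n,p in(("scene",a),("top",b)):
        o,d=ray(n,*p);P=np.eye(3)-np.outer(d,d);A=A+P;B=B+P@o
    return np.linalg.solve(A,B)
E
python3 - <<'E'
from h import *
np.set_printoptions(precision=4,suppress=True)
print("bar L,R",tri((407,143),(409,232)),tri((617,257),(625,230)))
for n,L,R in(("scene",(272,305),(605,508)),("top",(332,370),(677,368))):print("plate front",n,atz(n,*L,.08),atz(n,*R,.08))
print("plate tri",tri((272,308),(332,372)),tri((605,508),(677,370)))
for n,p,q in(("scene",(521,322),(617,168)),("top",(533,272),(532,92))):print("scr end/tip",n,atz(n,*p,.098 if n=="top" else .095),atz(n,*q,.087))
for n,c in(("scene",[(82,42),(216,56),(167,334),(27,318)]),("top",[(23,236),(143,183),(267,436),(146,487)])):
    p=np.array([atz(n,*x,.022) for x in c])[:,:2];print("tray",n,p.tolist(),p.mean(0))
    s=(p[0]+p[1]-p[2]-p[3])/2;print(np.linalg.norm(s),np.degrees(np.arctan2(s[1],s[0])))
E
```

```text
bar L,R [0.5865 0.0065 0.336 ] [ 0.5807 -0.1726  0.3519]
plate front scene [0.4867 0.0879 0.08  ] [ 0.4774 -0.2615  0.08  ]
plate front top [0.4882 0.0919 0.08  ] [ 0.4822 -0.2581  0.08  ]
plate tri [0.4886 0.0927 0.0576] [ 0.4818 -0.262   0.0588]
scr end/tip scene [ 0.584  -0.1172  0.095 ] [ 0.7655 -0.1208  0.087 ]
scr end/tip top [ 0.5813 -0.1136  0.098 ] [ 0.7696 -0.119   0.087 ]
tray scene [[0.6407284474751094, 0.4214843652067829], [0.6973131647421822, 0.29441664239102205], [0.42453114274120085, 0.17283405636429094], [0.3695357006285538, 0.29701581634074836]] [0.533  0.2964]
0.29851704730414863 24.338231711680827
tray top [[0.6426283685246588, 0.42257610607717966], [0.696937302946051, 0.29471136032536716], [0.4243171694910652, 0.1653780896326612], [0.374049376342576, 0.29255803094737043]] [0.5345 0.2938]
0.3000664985341905 25.604491946236713
```

```bash
cat >> h.py <<'E'
from scipy.spatial.transform import Rotation as Ro
def leanR(lean,yaw):
    return (Ro.from_euler("z",yaw,degrees=True)*Ro.from_euler("y",180-lean,degrees=True)).as_matrix()
def plan(R,p,n,start=None):
    """constant row for n rows, tool axes and units of the moves"""
    s=manip.state(); R0,p0=start or (s["ee_rot"],s["position"])
    R0,p=np.array(R0),np.array(p)
    w=Ro.from_matrix(R0.T@R).as_rotvec()/n
    S=sum(R0@Ro.from_rotvec(w*i).as_matrix() for i in range(n))
    d=np.linalg.solve(S,p-p0)
    row=np.round(np.r_[np.degrees(w)/4,d/.025],2); print(n,row.tolist(),"max",abs(row).max()); return R,p
E
python3 - <<'E'
from h import *
R=leanR(40,-1.4);print(R.round(2).tolist())
g=np.array([.648,-.117,.089]); pre=g-.18*R[:,2]
s=plan(R,pre,34)
E
```

```text
[[-0.77, 0.02, 0.64], [0.02, 1.0, -0.02], [-0.64, 0.0, -0.77]]
34 [-0.07, -0.29, -0.18, -0.48, -0.64, 0.17] max 0.64
```

Request:
arm_command([
  [[-0.07, -0.29, -0.18, -0.48, -0.64, 0.17, -1], [-0.07, -0.29, -0.18, -0.48, -0.64, 0.17, -1], [-0.07, -0.29, -0.18, -0.48, -0.64, 0.17, -1], [-0.07, -0.29, -0.18, -0.48, -0.64, 0.17, -1], [-0.07, -0.29, -0.18, -0.48, -0.64, 0.17, -1], [-0.07, -0.29, -0.18, -0.48, -0.64, 0.17, -1], [-0.07, -0.29, -0.18, -0.48, -0.64, 0.17, -1], [-0.07, -0.29, -0.18, -0.48, -0.64, 0.17, -1], [-0.07, -0.29, -0.18, -0.48, -0.64, 0.17, -1], [-0.07, -0.29, -0.18, -0.48, -0.64, 0.17, -1], [-0.07, -0.29, -0.18, -0.48, -0.64, 0.17, -1], [-0.07, -0.29, -0.18, -0.48, -0.64, 0.17, -1], [-0.07, -0.29, -0.18, -0.48, -0.64, 0.17, -1], [-0.07, -0.29, -0.18, -0.48, -0.64, 0.17, -1], [-0.07, -0.29, -0.18, -0.48, -0.64, 0.17, -1], [-0.07, -0.29, -0.18, -0.48, -0.64, 0.17, -1], [-0.07, -0.29, -0.18, -0.48, -0.64, 0.17, -1]],
])

```text
clock: 1.52
position: [0.361, 0.1837, 0.1931]
ee_rot: [[-0.907, 0.242, 0.344], [0.242, 0.969, -0.043], [-0.344, 0.044, -0.938]]
force: [0.2, 0.3, 0.0]
opening: 0.088
gripper_force: 0.0
```

```bash
python3 - <<'E'
from h import *
R=leanR(40,-1.4)
g=np.array([.648,-.117,.089]); pre=g-.18*R[:,2]
s=plan(R,pre,18)
E
```

```text
18 [-0.06, -0.27, -0.17, -0.46, -0.6, 0.15] max 0.6
```

Request:
arm_command([
  [[-0.06, -0.27, -0.17, -0.46, -0.6, 0.15, -1], [-0.06, -0.27, -0.17, -0.46, -0.6, 0.15, -1], [-0.06, -0.27, -0.17, -0.46, -0.6, 0.15, -1], [-0.06, -0.27, -0.17, -0.46, -0.6, 0.15, -1], [-0.06, -0.27, -0.17, -0.46, -0.6, 0.15, -1], [-0.06, -0.27, -0.17, -0.46, -0.6, 0.15, -1], [-0.06, -0.27, -0.17, -0.46, -0.6, 0.15, -1], [-0.06, -0.27, -0.17, -0.46, -0.6, 0.15, -1], [-0.06, -0.27, -0.17, -0.46, -0.6, 0.15, -1], [-0.06, -0.27, -0.17, -0.46, -0.6, 0.15, -1], [-0.06, -0.27, -0.17, -0.46, -0.6, 0.15, -1], [-0.06, -0.27, -0.17, -0.46, -0.6, 0.15, -1], [-0.06, -0.27, -0.17, -0.46, -0.6, 0.15, -1], [-0.06, -0.27, -0.17, -0.46, -0.6, 0.15, -1], [-0.06, -0.27, -0.17, -0.46, -0.6, 0.15, -1], [-0.06, -0.27, -0.17, -0.46, -0.6, 0.15, -1], [-0.06, -0.27, -0.17, -0.46, -0.6, 0.15, -1], [0, 0, 0, 0, 0, 0, -1], [0, 0, 0, 0, 0, 0, -1]],
])

```text
clock: 3.1
position: [0.5221, -0.098, 0.2233]
ee_rot: [[-0.779, 0.038, 0.626], [0.035, 0.999, -0.017], [-0.626, 0.008, -0.78]]
force: [-0.2, -0.0, -0.1]
opening: 0.0879
gripper_force: 0.0
```

```bash
python3 - <<'E'
from h import *
import cv2
s=manip.state();print(s["position"],s["force"])
c=manip.get_calibration("wrist");im=manip.grab_frame("wrist");cv2.imwrite("pics/w1.png",im)
import pickle;pickle.dump(c,open("w1.pkl","wb"))
T=np.linalg.inv(c["world_from_camera"])
for P in([.580,-.1155,.098],[.77,-.12,.087],[.648,-.117,.098],[.580,-.085,.349]):
    q=c["mtx"]@(T@np.r_[P,1])[:3];print(P,(q[:2]/q[2]).round(1))
# blob of orange
h=cv2.cvtColor(im,cv2.COLOR_BGR2HSV);m=cv2.inRange(h,(5,170,90),(18,255,255));n,l,st,ce=cv2.connectedComponentsWithStats(m);print(st[1:][st[1:,4]>100])
R=leanR(40,-1.4);g=np.array([.648,-.117,.089]);plan(R,g-.05*R[:,2],8);
E
```

```text
[ 0.52205845 -0.09804764  0.22328064] [-0.2433444  -0.00486958 -0.14132599]
[0.58, -0.1155, 0.098] [253.5 163.1]
[0.77, -0.12, 0.087] [263.2 257.3]
[0.648, -0.117, 0.098] [258.1 210.6]
[0.58, -0.085, 0.349] [314.  629.1]
[[ 238  151   53  107 3503]]
8 [-0.0, -0.04, -0.03, -0.06, -0.08, 0.67] max 0.67
```

View pics/w1.png

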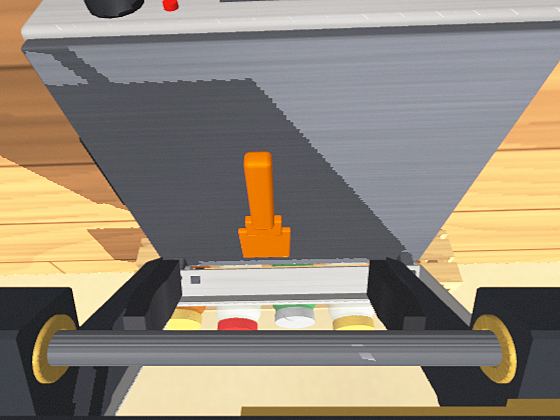

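The wrist picture shows the scraper handle end at about (257,160) and the blade tip at (265,257), within 4 px of my prediction. I'll refine the grasp from this.

```bash
python3 - <<'E'
from h import *
import pickle
c=pickle.load(open("w1.pkl","rb"));T=c["world_from_camera"]
def at(u,v,z):
    d=T[:3,:3]@np.linalg.solve(c["mtx"],[u,v,1]);o=T[:3,3];return (o+d*(z-o[2])/d[2]).round(4)
print(at(257.5,155,.095),at(262.5,214,.098),at(265,257,.086))
R=leanR(40,-2)
for y in(-.119,-.1215):
    g=np.array([.648,y,.089]);plan(R,g-.05*R[:,2],8)
s=plan(R,g,5,start=(R,g-.05*R[:,2]))
E
```

```text
[ 0.574  -0.1119  0.095 ] [ 0.6542 -0.1131  0.098 ] [ 0.7713 -0.1178  0.086 ]
8 [0.01, -0.04, -0.01, -0.06, -0.09, 0.67] max 0.67
8 [0.01, -0.04, -0.01, -0.06, -0.1, 0.67] max 0.67
5 [0.0, 0.0, 0.0, -0.0, -0.0, 0.4] max 0.4
```

Request:
arm_command([
  [[0, -0.04, -0.02, -0.06, -0.07, 0.67, -0.4], [0, -0.04, -0.02, -0.06, -0.07, 0.67, -0.4], [0, -0.04, -0.02, -0.06, -0.07, 0.67, -0.4], [0, -0.04, -0.02, -0.06, -0.07, 0.67, -0.4], [0, -0.04, -0.02, -0.06, -0.07, 0.67, -0.4], [0, -0.04, -0.02, -0.06, -0.07, 0.67, -0.4], [0, -0.04, -0.02, -0.06, -0.07, 0.67, -0.4], [0, -0.04, -0.02, -0.06, -0.07, 0.67, -0.4], [0, 0, 0, 0, 0, 0, -0.4], [0, 0, 0, 0, 0, 0, -0.4]],
])

```text
clock: 3.98
position: [0.6155, -0.1125, 0.1268]
ee_rot: [[-0.766, 0.026, 0.642], [0.021, 1.0, -0.015], [-0.643, 0.002, -0.766]]
force: [0.3, 0.0, 0.0]
opening: 0.0617
gripper_force: 0.0
```

```bash
python3 - <<'E'
from h import *
R=leanR(40,-1.6);plan(R,[.648,-.1155,.089],6)
E
```

```text
6 [0.01, -0.0, 0.0, -0.0, -0.01, 0.33] max 0.33
```

Request:
arm_command([
  [[0, 0, 0, 0, -0.02, 0.33, -0.4], [0, 0, 0, 0, -0.02, 0.33, -0.4], [0, 0, 0, 0, -0.02, 0.33, -0.4], [0, 0, 0, 0, -0.01, 0.33, -0.4], [0, 0, 0, 0, 0, 0.33, -0.4], [0, 0, 0, 0, 0, 0.33, -0.4], [0, 0, 0, 0, 0, 0, -0.4], [0, 0, 0, 0, 0, 0, -0.4]],
])

```text
clock: 4.65
position: [0.648, -0.1166, 0.0891]
ee_rot: [[-0.765, 0.027, 0.643], [0.021, 1.0, -0.017], [-0.643, 0.001, -0.765]]
force: [0.2, 0.2, 0.3]
opening: 0.0617
gripper_force: 0.0
```

Request:
arm_command([
  [[0, 0, 0, 0.05, 0, 0.06, -0.4], [0, 0, 0, 0, 0, 0, 1], [0, 0, 0, 0, 0, 0, 1], [0, 0, 0, 0, 0, 0, 1], [0, 0, 0, 0, 0, 0, 1], [0, 0, 0, 0, 0, 0, 1], [0, 0, 0, 0, 0, 0, 1], [0, 0, 0, 0, 0, 0, 1], [0, 0, 0, 0, 0, 0, 1]],
], squeeze=35)

```text
clock: 5.4
position: [0.6482, -0.1167, 0.0882]
ee_rot: [[-0.764, 0.027, 0.644], [0.021, 1.0, -0.017], [-0.645, 0.0, -0.765]]
force: [-1.9, 1.5, 2.8]
opening: 0.0234
gripper_force: 34.8
```

Request:
arm_command([
  [[0, 0, 0, -0.1, 0, -0.2, 1], [0, 0, 0, -0.1, 0, -0.3, 1], [0, 0, 0, 0, 0, -0.5, 1], [0, 0, 0, 0, 0, -0.6, 1], [0, 0, 0, 0, 0, -0.7, 1], [0, 0, 0, 0, 0, -0.7, 1], [0, 0, 0, 0, 0, -0.7, 1], [0, 0, 0, 0, 0, -0.7, 1], [0, 0, 0, 0, 0, -0.7, 1], [0, 0, 0, 0, 0, -0.7, 1], [0, 0, 0, 0, 0, -0.7, 1], [0, 0, 0, 0, 0, -0.5, 1], [0, 0, 0, 0, 0, -0.3, 1], [0, 0, 0, 0, 0, 0, 1]],
])

```text
clock: 6.57
position: [0.5343, -0.1141, 0.2321]
ee_rot: [[-0.763, 0.028, 0.645], [0.021, 1.0, -0.019], [-0.646, -0.001, -0.764]]
force: [-0.4, -0.8, -1.3]
opening: 0.0234
gripper_force: 34.8
```

```bash
python3 - <<'E'
from h import *
import cv2
cv2.imwrite("pics/w2.png",manip.grab_frame("wrist"))
ty=np.radians(25);ux=np.array([np.cos(ty),np.sin(ty),0])
# TCP is 25mm to scraper -x of origin
R=leanR(40,25-.1)
t=np.array([.534,.295,0])-.026*ux
b=manip.state()
k=(b["ee_rot"],b["position"]+[-.06,.05,.0])
plan(R,t+[0,0,.13],30)
E
```

```text
30 [-0.14, 0.0, -0.17, 0.03, 0.53, 0.15] max 0.53
```

View pics/w2.png

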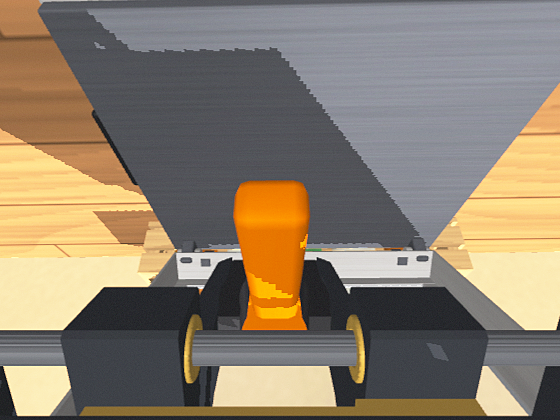

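The grip is good, with the scraper straight between the pads (end at 272,185). I'll back out from under the lid before swinging to the tray.

Request:
arm_command([
  [[0, 0, 0, 0.46, -0.02, -0.39, 1], [0, 0, 0, 0.46, -0.02, -0.39, 1], [0, 0, 0, 0.46, -0.02, -0.39, 1], [0, 0, 0, 0.46, -0.02, -0.39, 1], [0, 0, 0, 0.46, -0.02, -0.39, 1], [0, 0, 0, 0.3, 0, -0.2, 1], [0, 0, 0, 0, 0, 0, 1]],
])

```text
clock: 7.2
position: [0.449, -0.1137, 0.2288]
ee_rot: [[-0.765, 0.028, 0.643], [0.023, 1.0, -0.017], [-0.643, 0.001, -0.766]]
force: [-0.2, 1.0, -1.3]
opening: 0.0236
gripper_force: 34.8
```

```bash
python3 - <<'E'
from h import *
ty=np.radians(25);ux=np.array([np.cos(ty),np.sin(ty),0])
R=leanR(40,24.9)
t=np.array([.534,.295,0])-.026*ux
print(t)
plan(R,t+[0,0,.13],30)
E
```

```text
[0.510436   0.28401193 0.        ]
30 [-0.14, 0.0, -0.17, -0.06, 0.51, 0.22] max 0.51
```

Request:
arm_command([
  [[-0.14, 0, -0.17, -0.06, 0.51, 0.22, 1], [-0.14, 0, -0.17, -0.06, 0.51, 0.22, 1], [-0.14, 0, -0.17, -0.06, 0.51, 0.22, 1], [-0.14, 0, -0.17, -0.06, 0.51, 0.22, 1], [-0.14, 0, -0.17, -0.06, 0.51, 0.22, 1], [-0.14, 0, -0.17, -0.06, 0.51, 0.22, 1], [-0.14, 0, -0.17, -0.06, 0.51, 0.22, 1], [-0.14, 0, -0.17, -0.06, 0.51, 0.22, 1], [-0.14, 0, -0.17, -0.06, 0.51, 0.22, 1], [-0.14, 0, -0.17, -0.06, 0.51, 0.22, 1], [-0.14, 0, -0.17, -0.06, 0.51, 0.22, 1], [-0.14, 0, -0.17, -0.06, 0.51, 0.22, 1], [-0.14, 0, -0.17, -0.06, 0.51, 0.22, 1], [-0.14, 0, -0.17, -0.06, 0.51, 0.22, 1], [-0.14, 0, -0.17, -0.06, 0.51, 0.22, 1], [-0.14, 0, -0.17, -0.06, 0.51, 0.22, 1], [-0.14, 0, -0.17, -0.06, 0.51, 0.22, 1], [-0.14, 0, -0.17, -0.06, 0.51, 0.22, 1]],
])

```text
clock: 8.7
position: [0.5105, 0.1235, 0.1704]
ee_rot: [[-0.741, -0.248, 0.624], [-0.191, 0.969, 0.158], [-0.643, -0.002, -0.766]]
force: [0.3, -1.1, -1.4]
opening: 0.0234
gripper_force: 34.8
```

Request:
arm_command([
  [[-0.14, 0, -0.17, -0.06, 0.51, 0.22, 1], [-0.14, 0, -0.17, -0.06, 0.51, 0.22, 1], [-0.14, 0, -0.17, -0.06, 0.51, 0.22, 1], [-0.14, 0, -0.17, -0.06, 0.51, 0.22, 1], [-0.14, 0, -0.17, -0.06, 0.51, 0.22, 1], [-0.14, 0, -0.17, -0.06, 0.51, 0.22, 1], [-0.14, 0, -0.17, -0.06, 0.51, 0.22, 1], [-0.14, 0, -0.17, -0.06, 0.51, 0.22, 1], [-0.14, 0, -0.17, -0.06, 0.51, 0.22, 1], [-0.14, 0, -0.17, -0.06, 0.51, 0.22, 1], [-0.14, 0, -0.17, -0.06, 0.51, 0.22, 1], [-0.14, 0, -0.17, -0.06, 0.51, 0.22, 1], [0, 0, 0, 0, 0, 0, 1], [0, 0, 0, 0, 0, 0, 1]],
])

```text
clock: 9.87
position: [0.5128, 0.2857, 0.1306]
ee_rot: [[-0.694, -0.421, 0.584], [-0.326, 0.907, 0.268], [-0.642, -0.004, -0.767]]
force: [-0.5, -0.4, 0.2]
opening: 0.0236
gripper_force: 34.8
```

```bash
python3 - <<'E'
from h import *
import cv2
a=manip.grab_frame("scene")[100:250,80:280];b=manip.grab_frame("top")[140:290,110:310]
cv2.imwrite("pics/t1.png",np.hstack([cv2.resize(i,(400,300),interpolation=2) for i in(a,b)]))
R=leanR(40,24.9)
plan(R,[.5104,.284,.05],6)
plan(R,[.5104,.284,.014],6,start=(R,[.5104,.284,.05]))
E
```

```text
6 [-0.01, 0.0, 0.01, 0.36, 0.0, 0.4] max 0.4
6 [0.0, 0.0, 0.0, 0.15, -0.0, 0.18] max 0.18
```

View pics/t1.png

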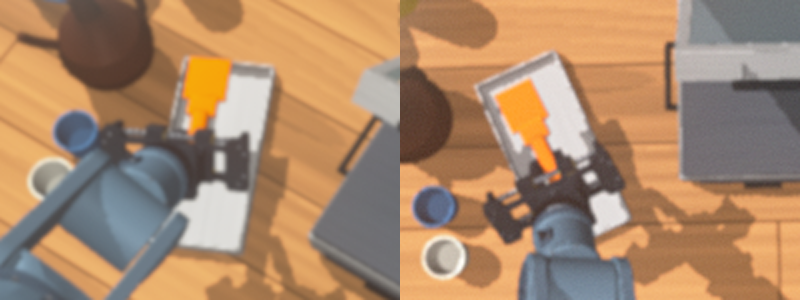

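The scraper is over the tray and lined up with it, and the cups are about 9 cm clear of the gripper body. Now lowering.

Request:
arm_command([
  [[0, 0, 0, 0.36, 0, 0.4, 1], [0, 0, 0, 0.36, 0, 0.4, 1], [0, 0, 0, 0.36, 0, 0.4, 1], [0, 0, 0, 0.36, 0, 0.4, 1], [0, 0, 0, 0.36, 0, 0.4, 1], [0, 0, 0, 0.36, 0, 0.4, 1], [0, 0, 0, 0.15, 0, 0.18, 1], [0, 0, 0, 0.15, 0, 0.18, 1], [0, 0, 0, 0.15, 0, 0.18, 1], [0, 0, 0, 0.1, 0, 0.12, 1], [0, 0, 0, 0.1, 0, 0.12, 1], [0, 0, 0, 0, 0, 0, 1], [0, 0, 0, 0, 0, 0, 1]],
])

```text
clock: 11.05
position: [0.5133, 0.2867, 0.0435]
ee_rot: [[-0.705, -0.42, 0.572], [-0.329, 0.908, 0.26], [-0.628, -0.005, -0.778]]
force: [-0.2, 0.1, -1.0]
opening: 0.0237
gripper_force: 34.8
```

```bash
python3 - <<'E'
from h import *
s=manip.state();print(np.round(s["joint_positions"],1),np.round(s["qvel"],2),s["joint_efforts"])
E
```

```text
[  14.1   15.   125.4   80.2    6.6 -178.6] [ 0.09 -0.22  0.16  0.24  0.05  0.19] [-4.06367239e-02 -3.48146188e+01 -2.17471343e+01  3.20967939e-01
 -1.14136676e-01 -1.14311025e-02]
```

Joint 6 is at its limit because the wrist is near-singular (j5 ≈ 6°). I'll use less lean (about 30°) a little further out, touch the blade tip down first, and let the handle settle with a light grip.

```bash
python3 - <<'E'
from h import *
R=leanR(31,21)
p=[.530,.291,.06]
plan(R,p,8)
plan(R,[.530,.291,.036],4,start=(R,p))
E
```

```text
8 [0.06, 0.25, 0.1, -0.12, -0.01, -0.02] max 0.25
4 [0.0, 0.0, 0.0, 0.12, 0.0, 0.21] max 0.21
```

Request:
arm_command([
  [[0.06, 0.25, 0.1, -0.12, -0.01, -0.02, 1], [0.06, 0.25, 0.1, -0.12, -0.01, -0.02, 1], [0.06, 0.25, 0.1, -0.12, -0.01, -0.02, 1], [0.06, 0.25, 0.1, -0.12, -0.01, -0.02, 1], [0.06, 0.25, 0.1, -0.12, -0.01, -0.02, 1], [0.06, 0.25, 0.1, -0.12, -0.01, -0.02, 1], [0.06, 0.25, 0.1, -0.12, -0.01, -0.02, 1], [0.06, 0.25, 0.1, -0.12, -0.01, -0.02, 1], [0, 0, 0, 0, 0, 0, 1]],
])

```text
clock: 11.8
position: [0.5278, 0.2927, 0.0592]
ee_rot: [[-0.784, -0.373, 0.497], [-0.313, 0.928, 0.203], [-0.536, 0.003, -0.844]]
force: [0.8, 0.9, -1.5]
opening: 0.0235
gripper_force: 34.8
```

```bash
python3 - <<'E'
from h import *
s=manip.state();print(np.round(s["joint_positions"],1))
R=leanR(31,21)
plan(R,[.530,.291,.036],5)
E
```

```text
[  16.    14.2  119.3   13.3   14.6 -107.8]
5 [0.03, 0.07, 0.03, 0.09, -0.02, 0.16] max 0.16
```

Request:
arm_command([
  [[0, 0, 0, 0.1, 0, 0.16, 1], [0, 0, 0, 0.1, 0, 0.16, 1], [0, 0, 0, 0.1, 0, 0.16, 1], [0, 0, 0, 0.1, 0, 0.16, 1], [0, 0, 0, 0.1, 0, 0.16, 1], [0, 0, 0, 0.1, 0, 0.16, 1], [0, 0, 0, 0.03, 0, 0.04, 1], [0, 0, 0, 0, 0, 0, 1], [0, 0, 0, 0, 0, 0, 1]],
], squeeze=15)

```text
clock: 12.55
position: [0.5262, 0.2923, 0.0279]
ee_rot: [[-0.785, -0.373, 0.494], [-0.313, 0.928, 0.202], [-0.534, 0.004, -0.845]]
force: [-0.2, -0.2, -0.6]
opening: 0.0237
gripper_force: 15.0
```

```bash
python3 - <<'E'
from h import *
s=manip.state();print(np.round(s["joint_positions"],1))
E
```

```text
[  16.    18.4  119.3   18.3   10.7 -112.9]
```

Request:
arm_command([
  [[0, 0, 0, 0.06, 0, 0.1, 1], [0, 0, 0, 0.06, 0, 0.1, 1], [0, 0, 0, 0.06, 0, 0.1, 1], [0, 0, 0, 0.06, 0, 0.1, 1], [0, 0, 0, 0.06, 0, 0.1, 1], [0, 0, 0, 0, 0, 0, 1], [0, 0, 0, 0, 0, 0, 1]],
], squeeze=5)

```text
clock: 13.13
position: [0.5263, 0.2924, 0.0131]
ee_rot: [[-0.785, -0.373, 0.494], [-0.313, 0.928, 0.202], [-0.534, 0.004, -0.846]]
force: [0.2, 0.1, -0.8]
opening: 0.0238
gripper_force: 5.0
```

Request:
arm_command([
  [[0, 0, 0, 0, 0, 0, -0.1], [0, 0, 0, 0, 0, 0, -0.1], [0, 0, 0, 0, 0, 0, -0.1], [0, 0, 0, 0, 0, 0, -0.1], [0, 0, 0, 0, 0, -0.3, -0.1], [0, 0, 0, 0, 0, -0.6, -0.1], [0, 0, 0, 0, 0, -0.8, -0.1], [0, 0, 0, 0, 0, -0.8, -0.1], [0, 0, 0, 0, 0, -0.8, -0.1], [0, 0, 0, 0, 0, -0.8, -0.1], [0, 0, 0, 0, 0, -0.8, -0.1], [0, 0, 0, 0, 0, -0.8, -0.1], [0, 0, 0, 0, 0, -0.8, -0.1], [0, 0, 0, 0, 0, -0.8, -0.1], [0, 0, 0, 0, 0, 0, -0.1]],
])

```text
clock: 14.38
position: [0.4366, 0.2556, 0.1713]
ee_rot: [[-0.782, -0.373, 0.499], [-0.313, 0.928, 0.203], [-0.539, 0.003, -0.842]]
force: [0.7, -0.1, -0.4]
opening: 0.0488
gripper_force: 0.0
```

```bash
python3 - <<'E'
from h import *
import cv2
s=manip.state();print(np.round(s["joint_positions"],1))
w=manip.grab_frame("wrist");b=manip.grab_frame("top")[140:290,110:310]
cv2.imwrite("pics/t2.png",np.hstack([cv2.resize(i,(400,300),interpolation=2) for i in(w,b)]))
# bar handle target: points down, fingers close along griddle x
E
```

```text
[  14.1  -13.6  130.1    8.3   31.5 -103.6]
```

View pics/t2.png

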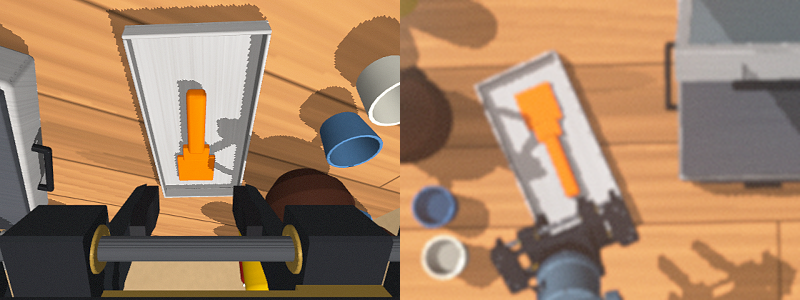

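The scraper lies flat inside the tray, clear of the walls in both views. Next is the lid: I'll raise, turn the tool to point down, and move over the bar.

```bash
python3 - <<'E'
from h import *
a=np.radians(-1.1);x=np.array([np.cos(a),np.sin(a),0])
R=np.c_[np.cross(x,[0,0,-1]),x,[0,0,-1]];print(R)
A=plan(R,[.43,.15,.44],26)
plan(R,[.560,-.085,.44],12,start=A)
E
```

```text
[[ 0.01919744  0.99981571  0.        ]
 [ 0.99981571 -0.01919744  0.        ]
 [ 0.          0.         -1.        ]]
26 [0.31, 0.2, 1.05, -0.22, -0.08, -0.39] max 1.05
12 [0.0, 0.0, 0.0, -0.77, 0.45, -0.0] max 0.77
```

Request:
arm_command([
  [[0.29, 0.19, 0.98, -0.2, -0.07, -0.36, -0.1], [0.29, 0.19, 0.98, -0.2, -0.07, -0.36, -0.1], [0.29, 0.19, 0.98, -0.2, -0.07, -0.36, -0.1], [0.29, 0.19, 0.98, -0.2, -0.07, -0.36, -0.1], [0.29, 0.19, 0.98, -0.2, -0.07, -0.36, -0.1], [0.29, 0.19, 0.98, -0.2, -0.07, -0.36, -0.1], [0.29, 0.19, 0.98, -0.2, -0.07, -0.36, -0.1], [0.29, 0.19, 0.98, -0.2, -0.07, -0.36, -0.1], [0.29, 0.19, 0.98, -0.2, -0.07, -0.36, -0.1], [0.29, 0.19, 0.98, -0.2, -0.07, -0.36, -0.1], [0.29, 0.19, 0.98, -0.2, -0.07, -0.36, -0.1], [0.29, 0.19, 0.98, -0.2, -0.07, -0.36, -0.1], [0.29, 0.19, 0.98, -0.2, -0.07, -0.36, -0.1], [0.29, 0.19, 0.98, -0.2, -0.07, -0.36, -0.1], [0.29, 0.19, 0.98, -0.2, -0.07, -0.36, -0.1], [0.29, 0.19, 0.98, -0.2, -0.07, -0.36, -0.1]],
])

```text
clock: 15.82
position: [0.4406, 0.2073, 0.3258]
ee_rot: [[-0.686, 0.68, 0.259], [0.692, 0.72, -0.055], [-0.224, 0.141, -0.964]]
force: [0.2, -0.2, -0.3]
opening: 0.0483
gripper_force: 0.0
```

```bash
python3 - <<'E'
from h import *
a=np.radians(-1.1);x=np.array([np.cos(a),np.sin(a),0])
R=np.c_[np.cross(x,[0,0,-1]),x,[0,0,-1]]
A=plan(R,[.43,.15,.44],14)
E
```

```text
14 [0.23, 0.16, 0.83, -0.17, -0.06, -0.32] max 0.83
```

Request:
arm_command([
  [[0.23, 0.16, 0.83, -0.17, -0.06, -0.32, 0.1], [0.23, 0.16, 0.83, -0.17, -0.06, -0.32, 0.1], [0.23, 0.16, 0.83, -0.17, -0.06, -0.32, 0.1], [0.23, 0.16, 0.83, -0.17, -0.06, -0.32, 0.1], [0.23, 0.16, 0.83, -0.17, -0.06, -0.32, 0.1], [0.23, 0.16, 0.83, -0.17, -0.06, -0.32, 0.1], [0.23, 0.16, 0.83, -0.17, -0.06, -0.32, 0.1], [0.23, 0.16, 0.83, -0.17, -0.06, -0.32, 0.1], [0.23, 0.16, 0.83, -0.17, -0.06, -0.32, 0.1], [0.23, 0.16, 0.83, -0.17, -0.06, -0.32, 0.1], [0.23, 0.16, 0.83, -0.17, -0.06, -0.32, 0.1], [0.23, 0.16, 0.83, -0.17, -0.06, -0.32, 0.1], [0.23, 0.16, 0.83, -0.17, -0.06, -0.32, 0.1], [0.23, 0.16, 0.83, -0.17, -0.06, -0.32, 0.1], [0, 0, 0, 0, 0, 0, 0.1]],
])

```text
clock: 17.07
position: [0.4307, 0.1508, 0.442]
ee_rot: [[0.018, 1.0, 0.005], [1.0, -0.018, 0.002], [0.002, 0.004, -1.0]]
force: [1.1, -0.1, -0.5]
opening: 0.0396
gripper_force: 0.0
```

```bash
python3 - <<'E'
from h import *
a=np.radians(-1.1);x=np.array([np.cos(a),np.sin(a),0])
R=np.c_[np.cross(x,[0,0,-1]),x,[0,0,-1]]
A=plan(R,[.575,-.085,.44],14)
E
```

```text
14 [0.0, -0.0, 0.0, -0.67, 0.42, 0.01] max 0.67
```

Request:
arm_command([
  [[0, 0, 0, -0.67, 0.42, 0, 0.15], [0, 0, 0, -0.67, 0.42, 0, 0.15], [0, 0, 0, -0.67, 0.42, 0, 0.15], [0, 0, 0, -0.67, 0.42, 0, 0.15], [0, 0, 0, -0.67, 0.42, 0, 0.15], [0, 0, 0, -0.67, 0.42, 0, 0.15], [0, 0, 0, -0.67, 0.42, 0, 0.15], [0, 0, 0, -0.67, 0.42, 0, 0.15], [0, 0, 0, -0.67, 0.42, 0, 0.15], [0, 0, 0, -0.67, 0.42, 0, 0.15], [0, 0, 0, -0.67, 0.42, 0, 0.15], [0, 0, 0, -0.67, 0.42, 0, 0.15], [0, 0, 0, -0.67, 0.42, 0, 0.15], [0, 0, 0, -0.67, 0.42, 0, 0.15], [0, 0, 0, 0, 0, 0, 0.15], [0, 0, 0, 0, 0, 0, 0.15]],
])

```text
clock: 18.4
position: [0.5732, -0.0856, 0.4402]
ee_rot: [[0.015, 1.0, 0.002], [1.0, -0.015, 0.003], [0.003, 0.002, -1.0]]
force: [0.6, 0.6, 0.1]
opening: 0.0374
gripper_force: 0.0
```

```bash
python3 - <<'E'
from h import *
import cv2,pickle
c=manip.get_calibration("wrist");im=manip.grab_frame("wrist");cv2.imwrite("pics/w3.png",im)
pickle.dump(c,open("w3.pkl","wb"));print(c["world_from_camera"].round(3).tolist())
T=np.linalg.inv(c["world_from_camera"])
for P in([.58,0,.349],[.58,-.085,.349],[.577,-.17,.349]):
    q=c["mtx"]@(T@np.r_[P,1])[:3];print(P,(q[:2]/q[2]).round(1))
E
```

```text
[[1.0, -0.015, -0.002, 0.576], [-0.015, -0.956, -0.294, -0.009], [0.002, 0.294, -0.956, 0.585], [0.0, 0.0, 0.0, 1.0]]
[0.58, 0, 0.349] [279.8  93.2]
[0.58, -0.085, 0.349] [280.9 218. ]
[0.577, -0.17, 0.349] [278.1 320. ]
```

View pics/w3.png

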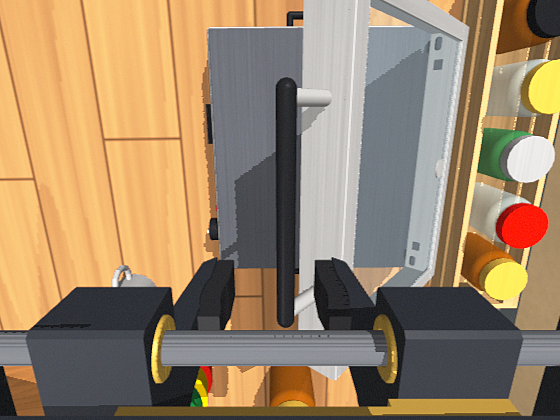

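The bar runs along column 286, rows 80–325, which puts it at x ≈ 0.583 with its middle at y ≈ -0.083. I'll shift 10 mm and descend.

Request:
arm_command([
  [[0, 0, 0, 0, 0.1, 0.4, 0.15], [0, 0, 0, 0, 0.1, 0.5, 0.15], [0, 0, 0, 0, 0.1, 0.5, 0.15], [0, 0, 0, 0, 0.1, 0.5, 0.15], [0, 0, 0, 0, 0, 0.5, 0.15], [0, 0, 0, 0, 0, 0.5, 0.15], [0, 0, 0, 0, 0, 0.5, 0.15], [0, 0, 0, 0, 0, 0.4, 0.15], [0, 0, 0, 0, 0, 0.3, 0.15], [0, 0, 0, 0, 0, 0.2, 0.15], [0, 0, 0, 0, 0, 0, 0.15], [0, 0, 0, 0, 0, 0, 0.15]],
])

```text
clock: 19.45
position: [0.5835, -0.0852, 0.3354]
ee_rot: [[0.015, 1.0, 0.006], [1.0, -0.015, 0.002], [0.002, 0.006, -1.0]]
force: [0.1, -0.2, -0.4]
opening: 0.0374
gripper_force: 0.0
```

Request:
arm_command([
  [[0, 0, 0, 0, 0, 0.1, 0.3], [0, 0, 0, 0, 0, 0, 0.5], [0, 0, 0, 0, 0, 0, 0.6], [0, 0, 0, 0, 0, 0, 1], [0, 0, 0, 0, 0, 0, 1], [0, 0, 0, 0, 0, 0, 1], [0, 0, 0, 0, 0, 0, 1], [0, 0, 0, 0, 0, 0, 1], [0, 0, 0, 0, 0, 0, 1]],
], squeeze=25)

```text
clock: 20.2
position: [0.5819, -0.0851, 0.3331]
ee_rot: [[0.015, 1.0, 0.002], [1.0, -0.015, 0.002], [0.002, 0.002, -1.0]]
force: [-8.2, -0.2, 4.6]
opening: 0.0127
gripper_force: 24.5
```

```bash
python3 - <<'E'
from h import *
s=manip.state();print(s["position"],s["opening"])
H=np.array([.798,.095]); R=np.hypot(.335,.008)
# bar height relative to TCP unknown +-; assume x exact
x0=s["position"][0]; th0=np.arccos((H[0]-x0)/R); print("a0",th0-.0239,"bar z",H[1]+R*np.sin(th0),"grip z",s["position"][2]+.019)
th1=.436+.0239; P=lambda t:np.array([H[0]-R*np.cos(t),H[1]+R*np.sin(t)])
for n in(24,):
    t=np.linspace(th0,th1,n+1);p=np.array([P(i) for i in t]);d=np.diff(p,axis=0)/.025
    print(np.c_[d[:,0],-d[:,1]].round(2).tolist(),P(th1))
E
```

```text
[ 0.58192738 -0.08511504  0.33313833] 0.012655234591083489
a0 0.8461228854937506 bar z 0.35112813901830486 grip z 0.35213832677613527
[[-0.17, 0.15], [-0.17, 0.15], [-0.17, 0.16], [-0.17, 0.16], [-0.16, 0.16], [-0.16, 0.16], [-0.16, 0.17], [-0.15, 0.17], [-0.15, 0.17], [-0.15, 0.17], [-0.15, 0.18], [-0.14, 0.18], [-0.14, 0.18], [-0.14, 0.18], [-0.13, 0.19], [-0.13, 0.19], [-0.13, 0.19], [-0.12, 0.19], [-0.12, 0.19], [-0.12, 0.2], [-0.11, 0.2], [-0.11, 0.2], [-0.11, 0.2], [-0.1, 0.2]] [0.49772196 0.24373499]
```

Request:
arm_command([
  [[0, 0, 0, 0, -0.17, 0.15, 1], [0, 0, 0, 0, -0.17, 0.15, 1], [0, 0, 0, 0, -0.17, 0.16, 1], [0, 0, 0, 0, -0.17, 0.16, 1], [0, 0, 0, 0, -0.16, 0.16, 1], [0, 0, 0, 0, -0.16, 0.16, 1], [0, 0, 0, 0, -0.16, 0.17, 1], [0, 0, 0, 0, -0.15, 0.17, 1], [0, 0, 0, 0, -0.15, 0.17, 1], [0, 0, 0, 0, -0.15, 0.17, 1], [0, 0, 0, 0, -0.15, 0.18, 1], [0, 0, 0, 0, -0.14, 0.18, 1], [0, 0, 0, 0, 0, 0, 1]],
])

```text
clock: 21.28
position: [0.5352, -0.0847, 0.284]
ee_rot: [[0.015, 1.0, 0.005], [1.0, -0.015, 0.0], [0.0, 0.005, -1.0]]
force: [-7.5, -1.3, 4.9]
opening: 0.0127
gripper_force: 24.4
```

```bash
python3 - <<'E'
from h import *
s=manip.state();p=s["position"];x,z=.798-p[0],p[2]+.018-.095
print(p,s["force"],s["gripper_force"],s["opening"],"r",np.hypot(x,z),"a",np.arctan2(z,x)-.0239)
E
```

```text
[ 0.53520442 -0.08473162  0.2839501 ] [-7.5178611  -1.28608614  4.86586618] 24.361543133854866 0.0126567467492625 r 0.3344994217610501 a 0.6431690502997972
```

Request:
arm_command([
  [[0, 0, 0, 0, -0.15, 0.18, 1], [0, 0, 0, 0, -0.15, 0.18, 1], [0, 0, 0, 0, -0.14, 0.19, 1], [0, 0, 0, 0, -0.14, 0.19, 1], [0, 0, 0, 0, -0.13, 0.19, 1], [0, 0, 0, 0, -0.13, 0.19, 1], [0, 0, 0, 0, -0.12, 0.19, 1], [0, 0, 0, 0, -0.12, 0.2, 1], [0, 0, 0, 0, -0.11, 0.2, 1], [0, 0, 0, 0, -0.11, 0.2, 1], [0, 0, 0, 0, -0.11, 0.2, 1], [0, 0, 0, 0, 0, 0, 1], [0, 0, 0, 0, 0, 0, 1]],
])

```text
clock: 22.37
position: [0.5008, -0.0844, 0.2301]
ee_rot: [[0.015, 1.0, 0.005], [1.0, -0.015, 0.0], [0.0, 0.005, -1.0]]
force: [-3.7, -4.3, -0.2]
opening: 0.0122
gripper_force: 24.7
```

```bash
python3 - <<'E'
from h import *
s=manip.state();p=s["position"];x,z=.798-p[0],p[2]+.018-.095
print(p,s["force"],s["gripper_force"],s["opening"],"r",np.hypot(x,z),"a",np.arctan2(z,x)-.0239)
E
```

```text
[ 0.50084115 -0.08441239  0.23012003] [-3.67066007 -4.30835128 -0.21017967] 24.697839617729187 0.012216544552681645 r 0.3342889899219364 a 0.4518967937384103
```

Request:
arm_command([
  [[0, 0, 0, 0, -0.05, 0.1, 1], [0, 0, 0, 0, -0.05, 0.1, 1], [0, 0, 0, 0, 0, 0, 1], [0, 0, 0, 0, 0, 0, 1], [0, 0, 0, 0, 0, 0, 0.4], [0, 0, 0, 0, 0, 0, 0.2], [0, 0, 0, 0, 0, 0, 0.2], [0, 0, 0, 0, 0, 0, 0.2], [0, 0, 0, 0, 0, 0, 0.2], [0, 0, 0, 0, 0, -0.2, 0.2], [0, 0, 0, 0, 0, -0.4, 0.2], [0, 0, 0, 0, 0, -0.5, 0.2], [0, 0, 0, 0, 0, -0.7, 0.2], [0, 0, 0, 0, 0, -0.8, 0.2], [0, 0, 0, 0, 0, -0.8, 0.2], [0, 0, 0, 0, 0, -0.8, 0.2], [0, 0, 0, 0, 0, -0.8, 0.2], [0, 0, 0, 0, 0, 0, 0.2], [0, 0, 0, 0, 0, 0, 0.2]],
])

```text
clock: 23.95
position: [0.4987, -0.0841, 0.3517]
ee_rot: [[0.015, 1.0, 0.009], [1.0, -0.015, 0.0], [0.001, 0.009, -1.0]]
force: [0.2, 0.2, -1.4]
opening: 0.0353
gripper_force: 0.0
```

```bash
python3 - <<'E'
from h import *
import cv2,pickle
s=manip.state();print(s["position"],s["force"])
c=manip.get_calibration("wrist");im=manip.grab_frame("wrist")
pickle.dump(c,open("w4.pkl","wb"))
T=np.linalg.inv(c["world_from_camera"])
for a in(.376,.436,.496):
    P=[.798-.335*np.cos(a)+.008*np.sin(a),-.085,.095+.335*np.sin(a)+.008*np.cos(a)]
    q=c["mtx"]@(T@np.r_[P,1])[:3];print(a,np.round(P,3),(q[:2]/q[2]).round(1))
t=manip.grab_frame("top");Ct=manip.get_calibration("top");Tt=np.linalg.inv(Ct["world_from_camera"])
for a in(.376,.436,.496):
  for y in(0,-.17):
    P=[.798-.335*np.cos(a)+.008*np.sin(a),y,.095+.335*np.sin(a)+.008*np.cos(a)]
    q=Ct["mtx"]@(Tt@np.r_[P,1])[:3];print(a,y,(q[:2]/q[2]).round(1))
cv2.imwrite("pics/f1.png",np.hstack([cv2.resize(im,(400,300)),cv2.resize(t[130:280,140:340],(400,300),interpolation=2)]))
E
```

```text
[ 0.49867762 -0.08406917  0.35173234] [ 0.2167025   0.15252816 -1.42642686]
0.376 [ 0.489 -0.085  0.225] [259.5 206.6]
0.436 [ 0.498 -0.085  0.244] [269.6 213. ]
0.496 [ 0.507 -0.085  0.261] [282.7 220.1]
0.376 0 [280.  223.4]
0.376 -0.17 [342.  221.9]
0.436 0 [279.9 219.8]
0.436 -0.17 [342.7 218.3]
0.496 0 [279.7 215.7]
0.496 -0.17 [343.4 214.2]
```

View pics/f1.png

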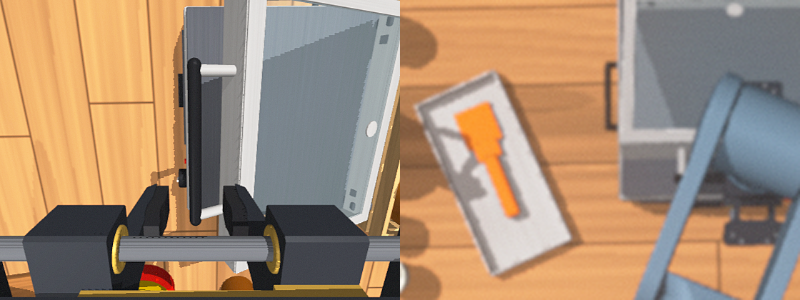

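Bar column 272 gives a ≈ 0.447 rad, and the scraper is still flat in the tray. I'll clear the arm for one final check of the lid from the fixed cameras.

Request:
arm_command([
  [[0, 0, 0, 0, -0.2, -0.5, 0.2], [0, 0, 0, 0.3, -0.4, -0.5, 0.2], [0, 0, 0, 0.6, -0.4, 0, 0.2], [0, 0, 0, 0.8, -0.4, 0, 0.2], [0, 0, 0, 0.8, -0.4, 0, 0.2], [0, 0, 0, 0.8, -0.4, 0, 0.2], [0, 0, 0, 0.8, -0.4, 0, 0.2], [0, 0, 0, 0.8, -0.4, 0, 0.2], [0, 0, 0, 0.8, 0, 0, 0.2], [0, 0, 0, 0.8, 0, 0, 0.2], [0, 0, 0, 0.8, 0, 0, 0.2], [0, 0, 0, 0.8, 0, 0, 0.2], [0, 0, 0, 0.8, 0, 0, 0.2], [0, 0, 0, 0.8, 0, 0, 0.2], [0, 0, 0, 0.5, 0, 0, 0.2], [0, 0, 0, 0, 0, 0, 0.2]],
])

```text
clock: 25.38
position: [0.4258, 0.1739, 0.3735]
ee_rot: [[0.012, 1.0, 0.002], [1.0, -0.012, 0.002], [0.002, 0.002, -1.0]]
force: [-0.6, -0.5, 0.9]
opening: 0.035
gripper_force: 0.0
```

```bash
python3 - <<'E'
from h import *
import cv2
a=manip.grab_frame("scene")[160:310,210:410];b=manip.grab_frame("top")[110:260,210:410]
cv2.imwrite("pics/f2.png",np.hstack([cv2.resize(i,(400,300),interpolation=2) for i in(a,b)]))
E
```

```text
(no output)
```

View pics/f2.png

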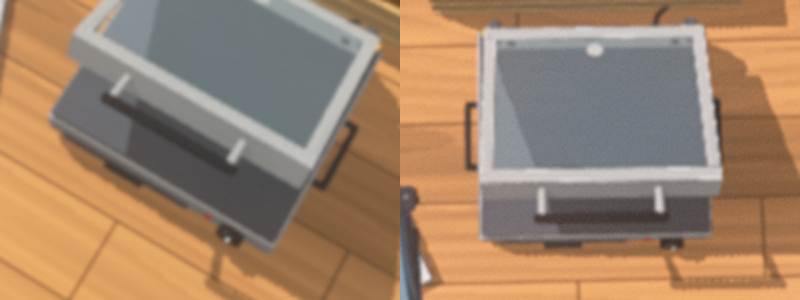

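The bar ends in the top view are at about (278,218) and (343,218), which matches a ≈ 0.44 rad. The lid stands free, so I'm handing in.

```bash
python3 -c "
from rig import manip
print(manip.finish_job())"
```

```text
the job is handed in; nothing more can be done
None
```

I laid the scraper flat inside the tray and left the lid standing by itself at about 0.44 rad (25°), measured from the camera pictures; the job was handed in at about 25 s, and the hand-in returned no verdict.

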